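Seat the rocking tin lid

TASK

One of the three tins has a lid that is not properly on. Press on the flat outer rim of the lids, clear of the raised middles, until you have felt one rock under the finger, then press that lid on its raised middle until it is fully home and level. Do not press hard on the middles of the lids that sit firmly (they dent), do not lift any tin or lid, and leave the tins, cup, spoon and bottle standing where they are.

Things in the scene. Friction and masses are not known exactly. Their poses are not given: they have to be found in the camera images.
- tin_a: Plain round metal tin, loose on the sill, about 0.75 kg, 90 mm across, upright. Origin: centre of its underside. z up its axis. The three tins differ a few mm in height.
- tin_b: Plain round metal tin, loose on the sill, about 0.75 kg, 90 mm across, upright. Origin: centre of its underside. z up its axis. The three tins differ a few mm in height.
- tin_c: Plain round metal tin, loose on the sill, about 0.75 kg, 90 mm across, upright. Origin: centre of its underside. z up its axis. The three tins differ a few mm in height.
- lid_a: Press lid of tin_a, 96 mm across, skirt 16 mm. Origin: centre of its flat top (level of the outer rim), 60 to 80 mm above the sill; z: its axis, up. A seated lid is rigid. The unseated one lies level until pressed on the rim: 35 mm off centre it tips about 0.13 rad under 3 N (springy), its edge then stops on the tin; released, it springs level.
- lid_b: Press lid of tin_b, 96 mm across, skirt 16 mm. Origin: centre of its flat top (level of the outer rim), 60 to 80 mm above the sill; z: its axis, up. A seated lid is rigid. The unseated one lies level until pressed on the rim: 35 mm off centre it tips about 0.13 rad under 3 N (springy), its edge then stops on the tin; released, it springs level.
- lid_c: Press lid of tin_c, 96 mm across, skirt 16 mm. Origin: centre of its flat top (level of the outer rim), 60 to 80 mm above the sill; z: its axis, up. A seated lid is rigid. The unseated one lies level until pressed on the rim: 35 mm off centre it tips about 0.13 rad under 3 N (springy), its edge then stops on the tin; released, it springs level.
- boss_a: Raised round middle of lid_a, 32 mm across, 3 mm above the flat rim, part of the lid. Origin: on the lid's axis at the level of the flat rim. An unseated lid pressed here with about 5 to 9 N goes straight down about 6 mm, stops hard and stays.
- boss_b: Raised round middle of lid_b, 32 mm across, 3 mm above the flat rim, part of the lid. Origin: on the lid's axis at the level of the flat rim. An unseated lid pressed here with about 5 to 9 N goes straight down about 6 mm, stops hard and stays.
- boss_c: Raised round middle of lid_c, 32 mm across, 3 mm above the flat rim, part of the lid. Origin: on the lid's axis at the level of the flat rim. An unseated lid pressed here with about 5 to 9 N goes straight down about 6 mm, stops hard and stays.
- cup: Yellow ceramic cup, bystander, 80 mm across, 85 mm high, loose. Origin: centre of its underside.
- spoon: Bamboo spoon lying on the sill, bystander, 160 mm long, loose. Its length runs along its x axis.
- bottle: Green glass swing-stopper bottle, bystander, 66 mm across, 207 mm high, loose. Origin: centre of its underside.
Mind the look-alikes: they are no part of the job. What is shaped like the tin_b but green or red is not meant.

How it is judged:
By the outcome, as a careful person would: the job done as asked, in the order asked, and still so for the second after the job is handed in, with the robot touching nothing.
It also fails if it takes over 54 s, if anything falls off the work surface, if the arm or the gripper's body presses on something with over 40 N, if the wrist force passes 120 N, or if a joint passes its speed limit or range.

ROBOT

A 6-joint arm with a two-finger parallel gripper is mounted at the origin on the work surface. World frame = base frame: x ahead of the robot, y to its left, z up, the work surface at z = 0. Lengths are in m, angles in rad, forces in N, time in s.
With the tool pointing down it reaches from about 0.35 to 0.85 m from the base axis. Payload 8.1 kg.
Tool frame: the origin (TCP) lies on the centre line of the jaws, within the pads' length; the fingertips stand 17 mm ahead of it and the grasp point (between the pads) lies 2 mm behind it (robot.tip_reach is the z of the fingertips in the tool frame, in m); z points along the fingers, y is the direction in which the jaws open and shut (so a half turn about z gives the same grasp; the last joint's range is limited). The gripper opens to 93 mm and grips with 3 to 60 N. Pads are 15 mm wide; open, the fingers measure 128 mm over their backs; the gripper's body (75 mm by 188 mm) begins 65 mm behind the grasp point.
Start: joints at [1.193, 0.13, 1.488, -0, 1.523, -0.085], TCP at [0.173, 0.574, 0.196] pointing down, gripper open.
Joint ranges: [-2.96, 2.96], [-0.89, 2.26], [0.02, 2.5], [-1.34, 4.48], [0, 2.73], [-2.66, 2.66]. Speed limits (rad/s): [2.39, 2.39, 2.79, 3.14, 3.14, 3.14].

INTERFACE

Orientations are given as a rotation vector (axis times angle).
In Python, from plant import robot, read_camera, ticket gives the robot as it stands.
- The arm moves only by the tool arm_command, never from a script. Its argument "rows" is a list of rows, each a list of 7 numbers: the shift along the world's x, y, z each as a share of 0.8 m, from -1 to 1, then the turn, a rotation vector about the world's x, y, z each as a share of 30 degrees, from -1 to 1, then the closure, from 0 (fully open) to 1 (shut). A call has 1 to 12 rows; each row is the pose to reach, as a shift and turn from the pose measured when the call began; what a row does not reach only later rows make up. A row lasts 1/12 s, in which the tool goes at most 41.7 mm and 7.16 degrees, less where a joint would pass 70% of its speed; a pose out of reach is approached as far as the arm can. A call with a number of a shift or a turn outside -1 to 1 is refused whole. A call with a gripper value outside its range is refused whole. The fingers move at their own pace and stop on an object; "grip_force" is the grip in N (left out, the last holds). Time passes only in rows, so rows that repeat a pose let the fingers close. It gives the time, the measured TCP pose, the force and the opening at its end, in the units of the state.
- robot.read_state(): the state, without advancing time (a new reading comes with each control period).
- read_camera(name): name is "scene" or "side" or "wrist"; returns a dict with "frame" (384x512x3 uint8, red, green, blue), "camera_matrix" (3x3 intrinsics, pixels), "dist_coeffs" ([k1, k2, p1, p2, k3] as OpenCV has them; the pictures are not rectified), "cam_to_world" (4x4, takes a point from camera to world coordinates). Camera axes: x right, y up, looking along -z (the intrinsics and any distortion apply to the point x, -y, -z); pixel columns grow to the right and rows downward; lengths in m; the calibration is good to about 2 mm. A picture is of the moment at which its call begins. There is no depth.
- ticket.close_job(): hands the job in, once; it reports no verdict.
The state is a dict: "t": time; "q": joint angles; "dq": joint speeds; "joint_torque": joint torques, N m; "tool_pos": TCP position; "orientation": TCP orientation; "force": force on the tool from outside, world axes, zero at the start; "wrist_torque": the same for the moment, N m; "opening": finger opening in m.
Only numpy, scipy, OpenCV 4.12 (cv2) and the standard library are available. Lean on these libraries where they do the work, as an engineer would, in place of code of your own. Each camera call takes 0.05 s, during which the arm holds its last target.

## Working session

There is one attempt and no reset: what is moved stays moved. The work goes in short steps, Python scripts to look and compute and a tool call to move; the robot and the scene stay as the last step left them, time stands still between calls to the robot, and variables do not carry over. Pictures are saved under pics/ and viewed, and the job is handed in when it is done.

Besides the shell and the picture viewer there is one more tool, called after "Request:" as name(argument=value, ...), one argument or row to a line, values as JSON. arm_command: Moves the arm, as the interface text tells. Shift numbers are shares of 0.8 m and turn numbers shares of 30 degrees, none past 1 either way. Its arguments: {"type":"object","properties":{"rows":{"type":"array","items":{"type":"array","items":{"type":"number","minimum":-1,"maximum":1}}},"grip_force":{"type":"number"}},"required":["rows"]}

```bash
mkdir -p pics
cat > h.py <<'E'
import numpy as np, cv2
from plant import robot, read_camera, ticket
def shot(n,f):
    c=read_camera(n); cv2.imwrite('pics/'+f+'.png',c['frame'][:,:,::-1]); np.savez('pics/'+f+'.npz',**{k:np.array(v) for k,v in c.items()}); return c
def w(f,u,v,z):
    c=np.load('pics/'+f+'.npz'); p=cv2.undistortPoints(np.array([[[u,v]]],float),c['camera_matrix'],c['dist_coeffs'])[0,0]
    T=c['cam_to_world']; d=T[:3,:3]@np.array([p[0],-p[1],-1]); o=T[:3,3]; return o+d*(z-o[2])/d[2]
def px(f,P):
    c=np.load('pics/'+f+'.npz'); T=c['cam_to_world']; q=T[:3,:3].T@(np.array(P,float)-T[:3,3]); q=q*[1,-1,-1]
    return cv2.projectPoints(q.reshape(1,1,3),np.zeros(3),np.zeros(3),c['camera_matrix'],c['dist_coeffs'])[0].ravel()
E
python3 - <<'E'
from h import *
for n in ['scene','side','wrist']:
    c=shot(n,n+'0'); print(n,c['cam_to_world'][:3,3], c['cam_to_world'][:3,2])
s=robot.read_state(); print(s['t'],s['tool_pos'],s['orientation'],s['force'],s['opening'])
E
```

```text
scene [ 1.1362442  -0.07035838  0.9781061 ] [ 0.54628535 -0.07178082  0.83451772]
side [ 0.31204228 -0.6974113   0.57067864] [-0.25709431 -0.78860948  0.55856746]
wrist [0.09859017 0.59597245 0.3833479 ] [-0.26827332  0.08269137  0.95978725]
0.15 [0.17297154 0.57403839 0.19522899] [-4.58210336e-01 -3.10766946e+00  2.19080132e-03] [ 0.10676433 -0.64298131 -0.2840307 ] 0.09285712983113238
```

View pics/scene0.png

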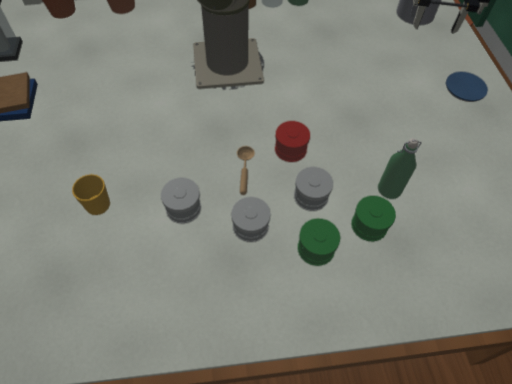

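View pics/side0.png

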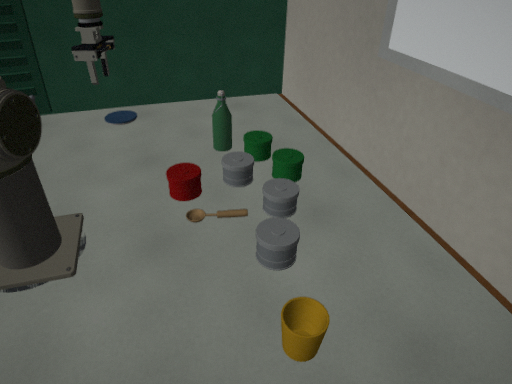

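View pics/wrist0.png

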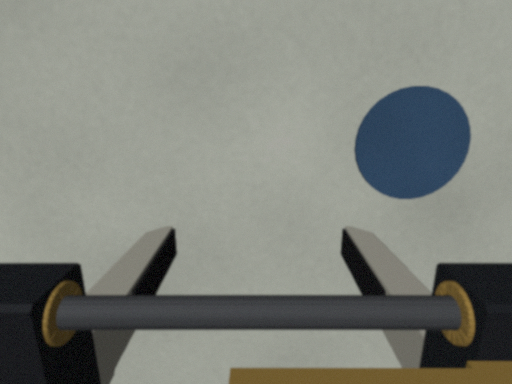

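Run:
```python
import cv2
a=cv2.imread('pics/scene0.png')[155:255,150:345]; cv2.imwrite('pics/sc1.png',cv2.resize(a,None,fx=4,fy=4,interpolation=cv2.INTER_CUBIC))
a=cv2.imread('pics/side0.png')[140:280,205:325]; cv2.imwrite('pics/si1.png',cv2.resize(a,None,fx=4,fy=4,interpolation=cv2.INTER_CUBIC))
```

```text
(no output)
```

View pics/sc1.png

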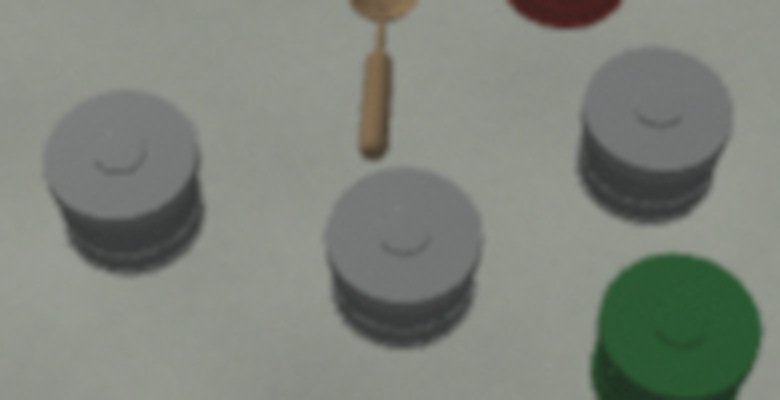

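View pics/si1.png

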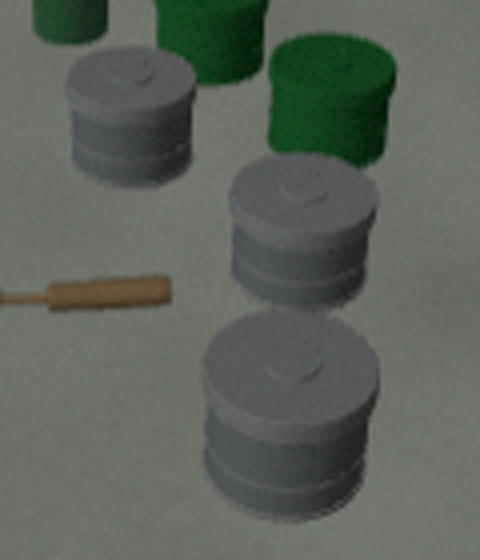

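```bash
cat > fit.py <<'E'
from h import *
from scipy.optimize import least_squares
th=np.linspace(0,2*np.pi,73)
def ext(f,x,y,h):
    q=np.array([px(f,[x+.048*np.cos(t),y+.048*np.sin(t),h]) for t in th]); return np.r_[q.min(0),q.max(0)]
O={'L':([43,90,200,218],[202,312,380,418]),'M':([325,167,483,303],[229,153,378,240]),'R':([581,46,733,171],[66,46,197,112])}
for k,(s,d) in O.items():
    s=(np.array(s)+.5)/4+[150,155,150,155]-.5; d=(np.array(d)+.5)/4+[205,140,205,140]-.5
    x0=w('scene0',(s[0]+s[2])/2,(s[1]+s[3])/2,.07)
    r=least_squares(lambda p:np.r_[ext('scene0',*p)-s,(ext('side0',*p)-d)*[1,1,1,.4]],x0)
    print(k,r.x.round(4),r.fun.round(1))
E
python3 fit.py
```

```text
L [ 0.5428 -0.1641  0.0717] [ 0.3 -0.5 -0.1  0.2  0.3 -0.2 -0.   1. ]
M [0.615  0.0034 0.0632] [ 0.1 -0.4  0.1 -0.1  0.5  0.5 -0.  -0.3]
R [0.5448 0.1734 0.0684] [ 0.2 -0.3  0.1 -0.2  0.3  0.4  0.2 -0. ]
```

Run:
```python
from h import *
from scipy.spatial.transform import Rotation as R
print('bottle',w('scene0',393,190,.005),w('side0',222,147,.0),'cup',w('scene0',97,208,0),'green',w('scene0',375,213,.07),'red',w('scene0',293,133,.07))
s=robot.read_state(); M=R.from_rotvec(s['orientation']).as_matrix(); print(M.round(3)); p=s['tool_pos']
for k,c in dict(L=(.5428,-.1641,.0717),M=(.615,.0034,.0632),R=(.5448,.1734,.0684)).items():
    for sg in (1,-1):
        t=np.array(c)+sg*.035*M[:,0]*[1,1,0]; t[2]+=.017; print(k,sg,t.round(4),'shift',(t-p).round(4),((t-p)/.8).round(4))
```

```text
bottle [0.55611442 0.3962918  0.005     ] [0.54578832 0.39249448 0.        ] cup [ 0.51913202 -0.38914811  0.        ] green [0.65429906 0.3015055  0.07      ] red [0.38316635 0.14790135 0.07      ]
[[-0.957  0.289 -0.001]
 [ 0.289  0.957 -0.001]
 [ 0.    -0.001 -1.   ]]
L 1 [ 0.5093 -0.154   0.0887] shift [ 0.3363 -0.728  -0.1065] [ 0.4204 -0.91   -0.1332]
L -1 [ 0.5763 -0.1742  0.0887] shift [ 0.4033 -0.7482 -0.1065] [ 0.5042 -0.9353 -0.1332]
M 1 [0.5815 0.0135 0.0802] shift [ 0.4085 -0.5605 -0.115 ] [ 0.5106 -0.7007 -0.1438]
M -1 [ 0.6485 -0.0067  0.0802] shift [ 0.4755 -0.5807 -0.115 ] [ 0.5944 -0.7259 -0.1438]
R 1 [0.5113 0.1835 0.0854] shift [ 0.3383 -0.3905 -0.1098] [ 0.4229 -0.4882 -0.1373]
R -1 [0.5783 0.1633 0.0854] shift [ 0.4053 -0.4107 -0.1098] [ 0.5067 -0.5134 -0.1373]
```

Request:
arm_command(
  rows=[
    [0.423,-0.488,0,0,0,0,1],
    [0.423,-0.488,0,0,0,0,1],
    [0.423,-0.488,0,0,0,0,1],
    [0.423,-0.488,0,0,0,0,1],
    [0.423,-0.488,0,0,0,0,1],
    [0.423,-0.488,0,0,0,0,1],
    [0.423,-0.488,0,0,0,0,1],
    [0.423,-0.488,0,0,0,0,1],
    [0.423,-0.488,0,0,0,0,1],
    [0.423,-0.488,0,0,0,0,1],
    [0.423,-0.488,0,0,0,0,1],
    [0.423,-0.488,0,0,0,0,1],
  ],
  grip_force=10,
)

```text
t: 1.15
tool_pos: [0.5012, 0.1945, 0.1951]
orientation: [-0.458, -3.108, 0.002]
force: [-0.1, 0.4, 1.0]
opening: 0.0171
```

Request:
arm_command(
  rows=[
    [0.0126,-0.0138,-0.05,0,0,0,1],
    [0.0126,-0.0138,-0.1,0,0,0,1],
    [0.0126,-0.0138,-0.115,0,0,0,1],
    [0.0126,-0.0138,-0.115,0,0,0,1],
    [0.0126,-0.0138,-0.115,0,0,0,1],
  ],
)

```text
t: 1.57
tool_pos: [0.5104, 0.1838, 0.1032]
orientation: [-0.457, -3.106, 0.003]
force: [0.8, -0.1, -0.0]
opening: 0.0002
```

Run:
```python
from h import *
shot('side','s1');shot('scene','s1c'); s=robot.read_state(); print(s['t'],s['tool_pos'],s['force'],s['opening'])
a=cv2.imread('pics/s1.png')[60:260,140:340]; b=cv2.imread('pics/s1c.png')[100:250,230:400]
cv2.imwrite('pics/s1z.png',cv2.resize(a,None,fx=3,fy=3)); cv2.imwrite('pics/s1cz.png',cv2.resize(b,None,fx=4,fy=4))
```

```text
1.6667 [0.51253463 0.18462991 0.10591048] [0.65059303 0.43273415 0.09119704] 0.0004215882930533373
```

View pics/s1z.png

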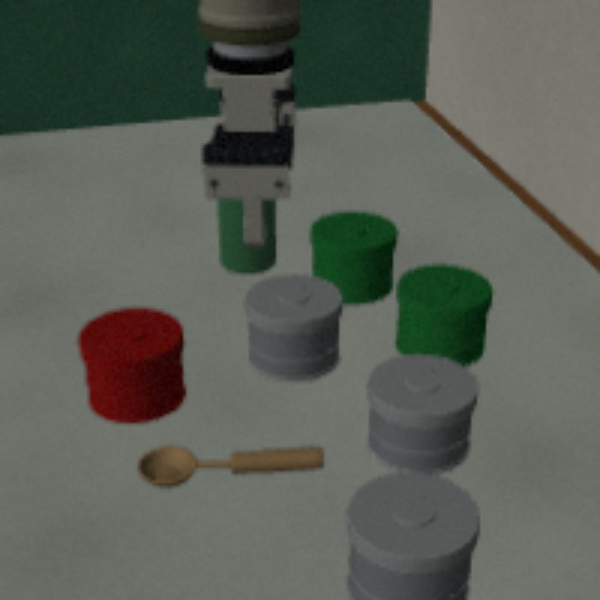

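View pics/s1cz.png

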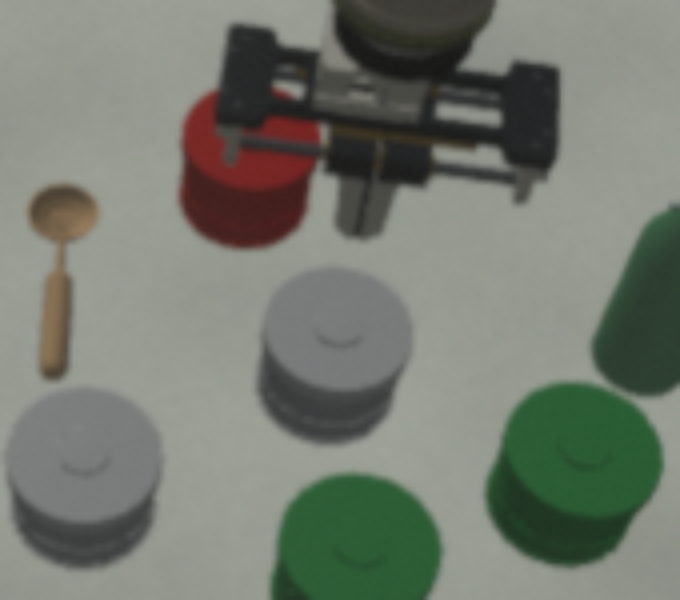

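Run:
```python
from h import *
for z in (.086,.12): print(px('s1c',[.5115,.184,z]),px('s1',[.5115,.184,z]))
print('seen', 230+360/4,100+238/4, 140+257/3,60+243/3)
print(w('s1c',320,159.3,.089),w('s1',225.5,141,.089))
for i in range(4):
    s=robot.read_state(); print(s['t'],s['tool_pos'],s['force'],s['q'])
```

```text
[316.33719321 166.09553331] [225.7332905  153.68412742]
[318.2117314 158.0229167] [225.45099054 143.17158742]
seen 320.0 159.5 225.66666666666669 141.0
[0.49348002 0.1969131  0.089     ] [0.52883917 0.25912866 0.089     ]
1.6667 [0.51253463 0.18462991 0.10591048] [0.65059303 0.43273415 0.09119704] [ 2.52382116e-01  3.98935695e-02  1.75101092e+00 -1.03752121e-03
  1.34798382e+00 -1.02665419e+00]
1.6667 [0.51253463 0.18462991 0.10591048] [0.65059303 0.43273415 0.09119704] [ 2.52382116e-01  3.98935695e-02  1.75101092e+00 -1.03752121e-03
  1.34798382e+00 -1.02665419e+00]
1.6667 [0.51253463 0.18462991 0.10591048] [0.65059303 0.43273415 0.09119704] [ 2.52382116e-01  3.98935695e-02  1.75101092e+00 -1.03752121e-03
  1.34798382e+00 -1.02665419e+00]
1.6667 [0.51253463 0.18462991 0.10591048] [0.65059303 0.43273415 0.09119704] [ 2.52382116e-01  3.98935695e-02  1.75101092e+00 -1.03752121e-03
  1.34798382e+00 -1.02665419e+00]
```

Run:
```python
from h import *
shot('side','s2');shot('scene','s2c');shot('wrist','s2w'); s=robot.read_state(); print(s['t'],s['tool_pos'],s['force'],s['opening'])
a=cv2.imread('pics/s2.png')[80:180,180:280]; b=cv2.imread('pics/s2c.png')[100:200,270:370]
for im,f,o in ((a,'s2',(180,80)),(b,'s2c',(270,100))): pass
o=cv2.hconcat([cv2.resize(a,(400,400)),cv2.resize(b,(400,400))])
cv2.imwrite('pics/s2z.png',o)
```

```text
1.8167 [0.51266767 0.18445963 0.1057417 ] [-0.68738196  0.03722394  0.26046629] 0.00028816810841650006
```

View pics/s2z.png

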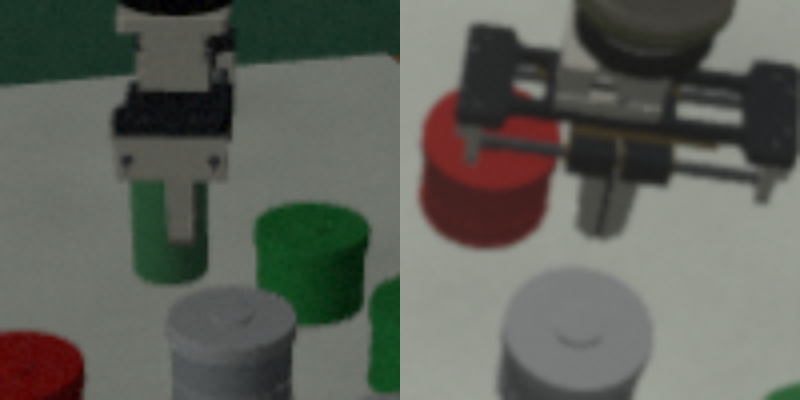

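View pics/s2w.png

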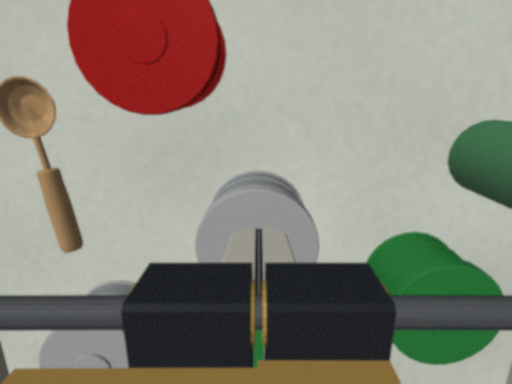

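Run:
```python
from h import *
for z in np.arange(.09,.16,.01): print(z.round(3),w('s2c',320,159.5,z)[:2].round(4),w('s2',225,140.7,z)[:2].round(4))
# checks of fit: bottle base, robot base
print(px('s2c',[0,0,0]),px('s2',[0,0,0]),px('s2c',[.5126,.1845,.106-.017]))
print('wrist', px('s2w',[.5126,.1845,.089]), px('s2w',[.5448,.1734,.0714]),px('s2w',[.4,.148,.07]))
c=np.load('pics/s2w.npz'); print(c['cam_to_world'].round(3))
```

```text
0.09 [0.4948 0.1965] [0.5274 0.2596]
0.1 [0.5021 0.1935] [0.5229 0.2397]
0.11 [0.5093 0.1905] [0.5184 0.2198]
0.12 [0.5165 0.1875] [0.5139 0.1999]
0.13 [0.5237 0.1845] [0.5095 0.1799]
0.14 [0.5309 0.1815] [0.505 0.16 ]
0.15 [0.5382 0.1785] [0.5005 0.1401]
0.16 [0.5454 0.1754] [0.496  0.1202]
[227.17550663  62.9351345 ] [ 31.87362392 251.0646892 ] [316.7801895  165.72983547]
wrist [259.09753192 215.09125515] [257.20470394 248.70419803] [155.30785765  64.17554842]
[[ 0.288 -0.918 -0.272  0.438]
 [ 0.958  0.276  0.081  0.206]
 [ 0.001 -0.284  0.959  0.294]
 [ 0.     0.     0.     1.   ]]
```

```bash
python3 - <<'E'
from h import *
print(robot.tip_reach,[a for a in dir(robot) if a[0]!='_'])
for z in (.089,.1,.106,.115,.125): print(z,px('s2w',[.5126,.1845,z]),px('s2w',[.5126-.0072,.1845+.0022,z]),px('s2w',[.5126+.0072,.1845-.0022,z]))
E
python3 - <<'E'
import cv2
a=cv2.imread('pics/s2w.png')[160:360,160:360];cv2.imwrite('pics/s2wz.png',cv2.resize(a,None,fx=3,fy=3))
E
```

```text
0.017 ['IKError', 'read_state', 'tip_reach']
0.089 [259.09753192 215.09125515] [259.15635655 204.60891049] [259.03985532 225.37161724]
0.1 [259.15314427 221.16021277] [259.21554803 210.20382069] [259.09201896 231.89520432]
0.106 [259.18592374 224.73726802] [259.25046399 213.50401048] [259.12274258 235.73733317]
0.115 [259.23874701 230.50135325] [259.30677199 218.82591193] [259.17221699 241.92407132]
0.125 [259.30325344 237.53989615] [259.3756039  225.33112208] [259.23257399 249.47123268]
```

View pics/s2wz.png

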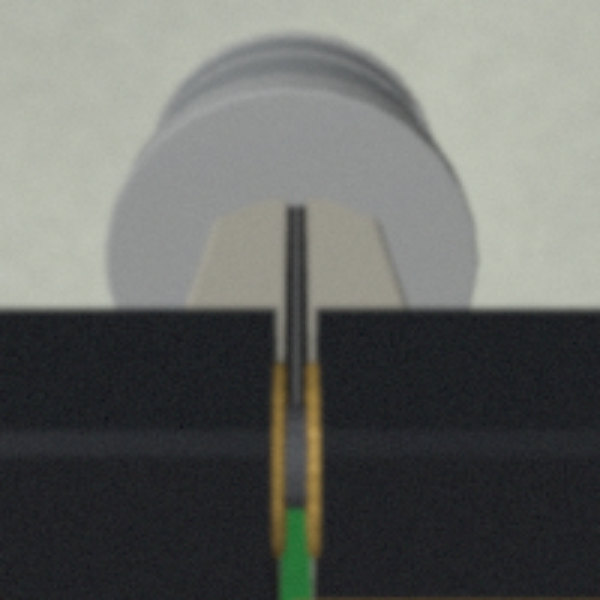

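Run:
```python
from h import *
c=np.load('pics/wrist0.npz'); print(c['camera_matrix'],c['dist_coeffs'])
p=cv2.undistortPoints(np.array([[[175,228]],[[342,228]]],float),c['camera_matrix'],c['dist_coeffs'])[:,0]
d=.0929/(p[1,0]-p[0,0]); print(d)
T=c['cam_to_world']
for q in p: print(T[:3,3]+T[:3,:3]@(np.array([q[0],-q[1],-1])*d))
print('tcp .17297154 0.57403839 0.19522899')
```

```text
[[321.79209107   0.         258.29886831]
 [  0.         321.79209107 190.70680528]
 [  0.           0.           1.        ]] [0.0075521 0.        0.        0.        0.       ]
0.17911794560163405
[0.15231481 0.53105496 0.21733513]
[0.1791645  0.61999022 0.21717768]
tcp .17297154 0.57403839 0.19522899
```

Request:
arm_command(
  rows=[
    [-0.0015,0,-0.006,0,0,0,1],
    [-0.0015,0,-0.012,0,0,0,1],
    [-0.0015,0,-0.0165,0,0,0,1],
    [-0.0015,0,-0.0165,0,0,0,1],
  ],
)

```text
t: 2.15
tool_pos: [0.5106, 0.1843, 0.0914]
orientation: [0.456, 3.106, -0.001]
force: [0.2, -1.1, -0.1]
opening: 0.0003
```

Request:
arm_command(
  rows=[
    [0,0,-0.0015,0,0,0,1],
    [0,0,-0.003,0,0,0,1],
    [0,0,-0.003,0,0,0,1],
  ],
)

```text
t: 2.4
tool_pos: [0.5103, 0.1842, 0.0884]
orientation: [0.456, 3.107, -0.001]
force: [-0.2, -0.3, -0.2]
opening: 0.0004
```

Request:
arm_command(
  rows=[
    [0,0,-0.0015,0,0,0,1],
    [0,0,-0.003,0,0,0,1],
    [0,0,-0.003,0,0,0,1],
  ],
)

```text
t: 2.65
tool_pos: [0.5102, 0.1842, 0.0857]
orientation: [0.456, 3.108, -0.001]
force: [0.8, -0.5, -0.2]
opening: 0.0003
```

Request:
arm_command(
  rows=[
    [0,0,-0.0015,0,0,0,1],
    [0,0,-0.003,0,0,0,1],
    [0,0,-0.003,0,0,0,1],
  ],
)

```text
t: 2.9
tool_pos: [0.51, 0.1841, 0.083]
orientation: [0.457, 3.108, -0.002]
force: [0.0, 0.3, -0.3]
opening: 0.0006
```

Request:
arm_command(
  rows=[
    [0,0,-0.0015,0,0,0,1],
    [0,0,-0.003,0,0,0,1],
    [0,0,-0.003,0,0,0,1],
  ],
)

```text
t: 3.15
tool_pos: [0.5098, 0.184, 0.0803]
orientation: [-0.457, -3.108, 0.002]
force: [-0.7, 0.2, 0.2]
opening: 0.0003
```

Run:
```python
from h import *
shot('side','s3');shot('scene','s3c'); s=robot.read_state(); print(s['t'],s['tool_pos'],s['force'],s['opening'])
a=cv2.imread('pics/s3.png')[80:180,180:280]; b=cv2.imread('pics/s3c.png')[120:220,270:370]
cv2.imwrite('pics/s3z.png',cv2.hconcat([cv2.resize(a,(400,400)),cv2.resize(b,(400,400))]))
```

```text
3.25 [0.50994024 0.18409639 0.0805311 ] [-0.18109404  0.53176168  0.83805311] 0.00044774794372729707
```

View pics/s3z.png

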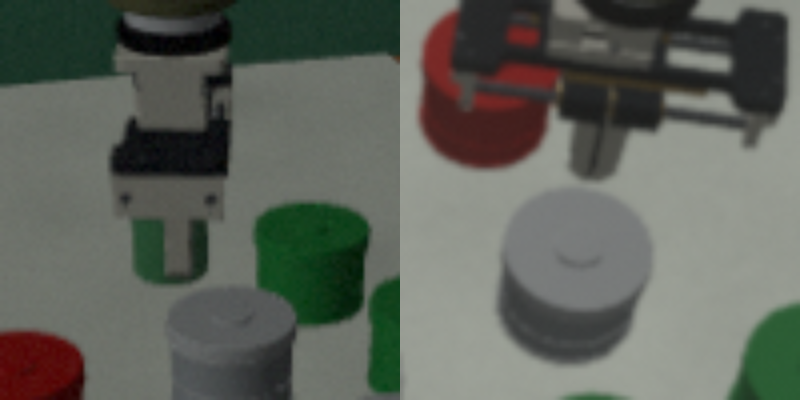

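Run:
```python
from h import *
for z in np.arange(.08,.13,.005): print(z.round(3),w('s3c',318,164.5,z)[:2].round(4),w('s3',224.3,148.8,z)[:2].round(4))
```

```text
0.08 [0.5028 0.191 ] [0.5171 0.2263]
0.085 [0.5063 0.1895] [0.515  0.2169]
0.09 [0.5099 0.1881] [0.5129 0.2075]
0.095 [0.5134 0.1866] [0.5108 0.1981]
0.1 [0.5169 0.1852] [0.5087 0.1887]
0.105 [0.5204 0.1837] [0.5066 0.1792]
0.11 [0.524  0.1823] [0.5045 0.1698]
0.115 [0.5275 0.1808] [0.5024 0.1604]
0.12 [0.531  0.1794] [0.5003 0.151 ]
0.125 [0.5345 0.1779] [0.4982 0.1416]
```

Request:
arm_command(
  rows=[
    [0.001,0,-0.003,0,0,0,1],
    [0.001,0,-0.006,0,0,0,1],
    [0.001,0,-0.009,0,0,0,1],
    [0.001,0,-0.009,0,0,0,1],
  ],
)

```text
t: 3.58
tool_pos: [0.5102, 0.184, 0.0725]
orientation: [-0.456, -3.107, 0.002]
force: [0.4, -0.0, 0.4]
opening: 0.0007
```

Request:
arm_command(
  rows=[
    [0,0,-0.003,0,0,0,1],
    [0,0,-0.006,0,0,0,1],
    [0,0,-0.009,0,0,0,1],
    [0,0,-0.009,0,0,0,1],
  ],
)

```text
t: 3.92
tool_pos: [0.5098, 0.1838, 0.0645]
orientation: [-0.456, -3.106, 0.003]
force: [-0.5, 0.7, -0.4]
opening: 0.0004
```

Request:
arm_command(
  rows=[
    [0,0,-0.002,0,0,0,1],
    [0,0,-0.004,0,0,0,1],
    [0,0,-0.005,0,0,0,1],
    [0,0,-0.005,0,0,0,1],
  ],
)

```text
t: 4.25
tool_pos: [0.5096, 0.1837, 0.0603]
orientation: [-0.456, -3.106, 0.003]
force: [1.2, -0.8, -0.6]
opening: 0.0001
```

Run:
```python
from h import *
shot('side','s4');shot('scene','s4c'); s=robot.read_state(); print(s['t'],s['tool_pos'],s['force'],s['opening'])
a=cv2.imread('pics/s4.png')[80:180,180:280]; b=cv2.imread('pics/s4c.png')[120:220,270:370]
cv2.imwrite('pics/s4z.png',cv2.hconcat([cv2.resize(a,(400,400)),cv2.resize(b,(400,400))]))
```

```text
4.35 [0.5097819  0.18383809 0.06055324] [-0.04524818 -0.20593621  0.40819685] 0.0009090159518894798
```

View pics/s4z.png

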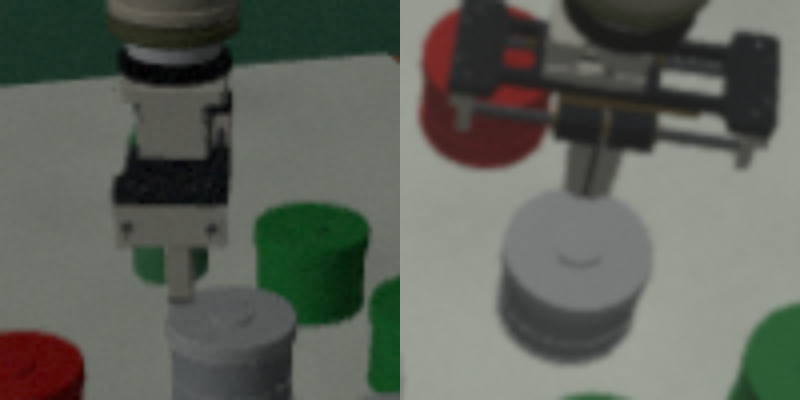

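Run:
```python
from h import *
for z in (.07,.075,.08,.085): print(z,w('s4c',317.5,168.75,z)[:2].round(4),w('s4',225,155.5,z)[:2].round(4))
```

```text
0.07 [0.509  0.1898] [0.5133 0.2026]
0.075 [0.5124 0.1884] [0.5113 0.1936]
0.08 [0.5159 0.187 ] [0.5093 0.1846]
0.085 [0.5193 0.1855] [0.5073 0.1756]
```

Request:
arm_command(
  rows=[
    [0,0,-0.002,0,0,0,1],
    [0,0,-0.004,0,0,0,1],
    [0,0,-0.004,0,0,0,1],
    [0,0,-0.004,0,0,0,1],
  ],
)

```text
t: 4.68
tool_pos: [0.5097, 0.1838, 0.0572]
orientation: [-0.456, -3.106, 0.003]
force: [0.3, -0.5, 0.0]
opening: 0.0005
```

Request:
arm_command(
  rows=[
    [0,0,-0.001,0,0,0,1],
    [0,0,-0.002,0,0,0,1],
    [0,0,-0.002,0,0,0,1],
  ],
)

```text
t: 4.93
tool_pos: [0.5095, 0.1838, 0.0554]
orientation: [-0.456, -3.106, 0.003]
force: [-0.6, -0.3, -0.3]
opening: 0.0008
```

Request:
arm_command(
  rows=[
    [0,0,-0.001,0,0,0,1],
    [0,0,-0.002,0,0,0,1],
    [0,0,-0.002,0,0,0,1],
  ],
)

```text
t: 5.18
tool_pos: [0.5094, 0.1837, 0.0535]
orientation: [-0.456, -3.106, 0.004]
force: [-0.1, 0.4, 0.9]
opening: 0.0004
```

Request:
arm_command(
  rows=[
    [0,0,-0.001,0,0,0,1],
    [0,0,-0.002,0,0,0,1],
    [0,0,-0.002,0,0,0,1],
  ],
)

```text
t: 5.43
tool_pos: [0.5092, 0.1837, 0.0517]
orientation: [-0.456, -3.105, 0.004]
force: [-0.2, -0.2, -0.1]
opening: 0.0006
```

Request:
arm_command(
  rows=[
    [0.001,0,-0.001,0,0,0,1],
    [0.001,0,-0.002,0,0,0,1],
    [0.001,0,-0.002,0,0,0,1],
  ],
)

```text
t: 5.68
tool_pos: [0.5099, 0.1836, 0.0499]
orientation: [-0.456, -3.105, 0.004]
force: [0.0, -0.4, 0.4]
opening: 0.0005
```

Request:
arm_command(
  rows=[
    [0,0,-0.001,0,0,0,1],
    [0,0,-0.002,0,0,0,1],
    [0,0,-0.002,0,0,0,1],
  ],
)

```text
t: 5.93
tool_pos: [0.5098, 0.1836, 0.0481]
orientation: [-0.456, -3.105, 0.004]
force: [0.7, -0.1, 1.0]
opening: 0.0002
```

Request:
arm_command(
  rows=[
    [0,0,-0.001,0,0,0,1],
    [0,0,-0.002,0,0,0,1],
    [0,0,-0.002,0,0,0,1],
  ],
)

```text
t: 6.18
tool_pos: [0.5099, 0.1836, 0.0464]
orientation: [-0.456, -3.105, 0.004]
force: [-0.3, 0.4, 2.1]
opening: 0.0004
```

Run:
```python
from h import *
shot('side','s5'); s=robot.read_state(); print(s['t'],s['tool_pos'],s['force'],s['wrist_torque'],s['joint_torque'])
shot('scene','s5c'); s=robot.read_state(); print(s['t'],s['tool_pos'],s['force'],s['wrist_torque'])
a=cv2.imread('pics/s5.png')[80:180,180:280]; b=cv2.imread('pics/s5c.png')[120:220,270:370]
cv2.imwrite('pics/s5z.png',cv2.hconcat([cv2.resize(a,(400,400)),cv2.resize(b,(400,400))]))
```

```text
6.2333 [0.50995741 0.18364392 0.04655145] [0.23721834 0.42807514 1.01717053] [-0.04097654 -0.02641692  0.03234562] [ 2.87082262e-02 -4.95721078e+01 -4.42392361e+01  3.96455463e-02
  8.80696694e-02 -5.32389950e-04]
6.2833 [0.50993526 0.18363578 0.04658166] [-0.25484412  0.74201096  1.51043452] [ 0.0148366  -0.03043029  0.00218605]
```

View pics/s5z.png

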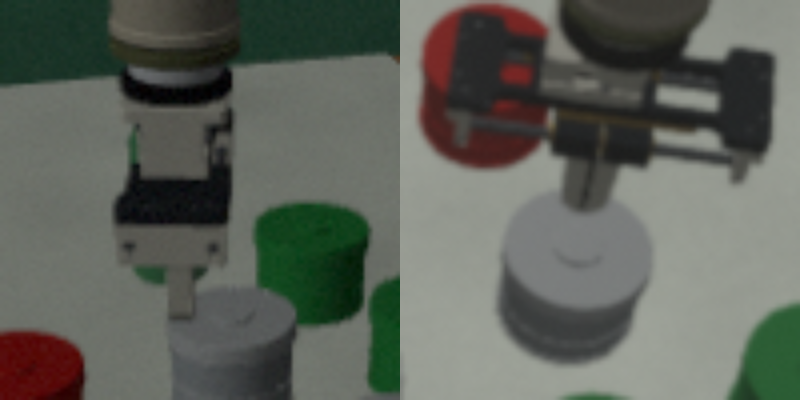

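Request:
arm_command(
  rows=[
    [0,0,-0.001,0,0,0,1],
    [0,0,-0.002,0,0,0,1],
    [0,0,-0.002,0,0,0,1],
  ],
)

```text
t: 6.53
tool_pos: [0.5101, 0.1836, 0.045]
orientation: [-0.456, -3.105, 0.004]
force: [0.2, -1.1, 3.5]
opening: 0.0009
```

Request:
arm_command(
  rows=[
    [0,0,-0.001,0,0,0,1],
    [0,0,-0.0015,0,0,0,1],
    [0,0,-0.0015,0,0,0,1],
  ],
)

```text
t: 6.78
tool_pos: [0.5102, 0.1836, 0.0439]
orientation: [-0.456, -3.105, 0.004]
force: [-0.8, -0.7, 3.2]
opening: 0.0003
```

Run:
```python
from h import *
shot('side','s6'); s=robot.read_state(); print(s['t'],s['tool_pos'],s['force'])
shot('scene','s6c'); s=robot.read_state(); print(s['t'],s['tool_pos'],s['force'])
a=cv2.imread('pics/s6.png')[110:190,200:280]; b=cv2.imread('pics/side0.png')[110:190,200:280]
cv2.imwrite('pics/s6z.png',cv2.hconcat([cv2.resize(a,(400,400)),cv2.resize(b,(400,400))]))
```

```text
6.8333 [0.51015615 0.18359006 0.04392499] [-0.29149102 -1.22244001  3.7672384 ]
6.8833 [0.51017285 0.18361993 0.04395498] [ 0.31051602 -0.82509351  3.17435643]
```

View pics/s6z.png

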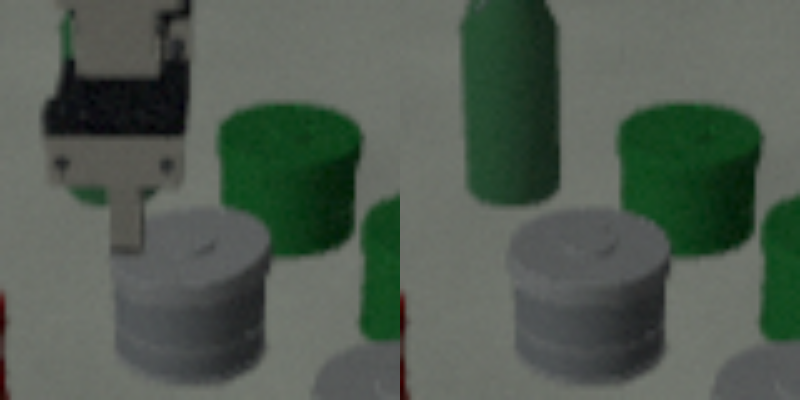

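Request:
arm_command(
  rows=[
    [0,0,0.012,0,0,0,1],
    [0,0,0.028,0,0,0,1],
    [0.02,-0.006,0.035,0,0,0,1],
    [0.0433,-0.0128,0.035,0,0,0,1],
    [0.0433,-0.0128,0.035,0,0,0,1],
    [0.0433,-0.0128,0.022,0,0,0,1],
    [0.0433,-0.0128,0.016,0,0,0,1],
    [0.0433,-0.0128,0.016,0,0,0,1],
  ],
)

```text
t: 7.55
tool_pos: [0.5425, 0.1732, 0.0544]
orientation: [-0.455, -3.102, 0.006]
force: [0.1, -0.6, -0.5]
opening: 0.0004
```

Run:
```python
from h import *
shot('side','s7'); s=robot.read_state(); print(s['t'],s['tool_pos'],s['force'])
shot('scene','s7c'); s=robot.read_state(); print(s['t'],s['tool_pos'],s['force'])
a=cv2.imread('pics/s7.png')[110:190,200:280]; b=cv2.imread('pics/s7c.png')[140:220,270:350]
cv2.imwrite('pics/s7z.png',cv2.hconcat([cv2.resize(a,(400,400)),cv2.resize(b,(400,400))]))
```

```text
7.6 [0.54280385 0.17330937 0.05507234] [-0.40785765 -0.58518832  0.0693466 ]
7.65 [0.54337692 0.17341486 0.05574517] [0.55078919 0.27115594 0.99920093]
```

View pics/s7z.png

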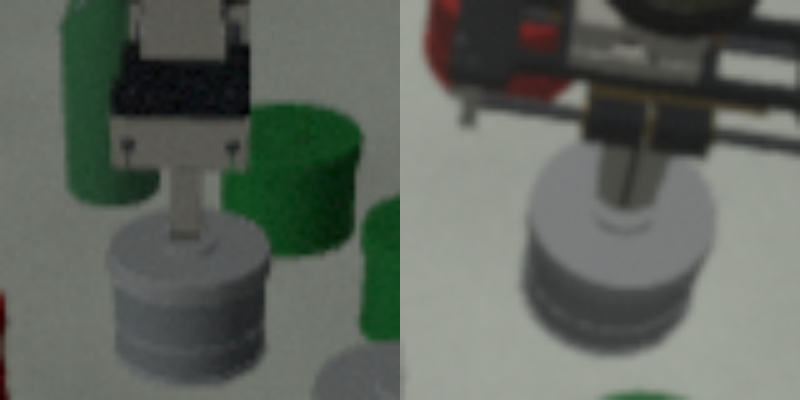

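Request:
arm_command(
  rows=[
    [0.003,0,-0.002,0,0,0,1],
    [0.003,0,-0.004,0,0,0,1],
    [0.003,0,-0.005,0,0,0,1],
    [0.003,0,-0.005,0,0,0,1],
  ],
)

```text
t: 7.98
tool_pos: [0.5456, 0.1735, 0.0515]
orientation: [-0.455, -3.103, 0.005]
force: [0.1, -0.7, 0.1]
opening: 0.0005
```

Request:
arm_command(
  rows=[
    [0,0,-0.001,0,0,0,1],
    [0,0,-0.002,0,0,0,1],
    [0,0,-0.0025,0,0,0,1],
    [0,0,-0.0025,0,0,0,1],
  ],
)

```text
t: 8.32
tool_pos: [0.5458, 0.1735, 0.0499]
orientation: [-0.455, -3.104, 0.005]
force: [-1.3, -0.4, 4.4]
opening: -0.0
```

Request:
arm_command(
  rows=[
    [0,0,-0.001,0,0,0,1],
    [0,0,-0.002,0,0,0,1],
    [0,0,-0.0025,0,0,0,1],
    [0,0,-0.0025,0,0,0,1],
  ],
)

```text
t: 8.65
tool_pos: [0.5458, 0.1736, 0.0479]
orientation: [-0.455, -3.104, 0.005]
force: [-1.3, -1.9, 3.6]
opening: 0.0005
```

Request:
arm_command(
  rows=[
    [0,0,-0.001,0,0,0,1],
    [0,0,-0.002,0,0,0,1],
    [0,0,-0.0025,0,0,0,1],
    [0,0,-0.0025,0,0,0,1],
  ],
)

```text
t: 8.98
tool_pos: [0.5458, 0.1736, 0.0457]
orientation: [-0.455, -3.104, 0.005]
force: [-0.0, -0.3, 3.0]
opening: 0.0003
```

Request:
arm_command(
  rows=[
    [0,0,-0.001,0,0,0,1],
    [0,0,-0.002,0,0,0,1],
    [0,0,-0.0025,0,0,0,1],
    [0,0,-0.0025,0,0,0,1],
  ],
)

```text
t: 9.32
tool_pos: [0.5458, 0.1736, 0.0445]
orientation: [-0.455, -3.104, 0.005]
force: [-5.6, -1.6, 10.8]
opening: 0.0005
```

Request:
arm_command(
  rows=[
    [0,0,-0.001,0,0,0,1],
    [0,0,-0.002,0,0,0,1],
    [0,0,-0.0025,0,0,0,1],
    [0,0,-0.0025,0,0,0,1],
  ],
)

```text
t: 9.65
tool_pos: [0.546, 0.1736, 0.0443]
orientation: [-0.455, -3.104, 0.005]
force: [-9.8, -1.9, 19.9]
opening: 0.0001
```

Request:
arm_command(
  rows=[
    [0,0,0.005,0,0,0,1],
    [0,0,0.02,0,0,0,1],
    [0,0,0.06,0,0,0,1],
    [-0.02,0.03,0.11,0,0,0,1],
    [-0.06,0.03,0.16,0,0,0,1],
    [-0.12,0.03,0.18,0,0,0,1],
    [-0.17,0.03,0.18,0,0,0,1],
    [-0.2,0.03,0.18,0,0,0,1],
    [-0.2,0.03,0.18,0,0,0,1],
  ],
)

```text
t: 10.4
tool_pos: [0.3807, 0.1977, 0.1891]
orientation: [-0.452, -3.104, 0.004]
force: [0.1, -1.3, 0.3]
opening: 0.0003
```

Run:
```python
from h import *
shot('side','s8'); shot('scene','s8c'); s=robot.read_state(); print(s['t'],s['tool_pos'],s['force'])
f=lambda n:cv2.resize(cv2.imread('pics/'+n+'.png')[130:280,180:330],(400,400))
g=lambda n:cv2.resize(cv2.imread('pics/'+n+'.png')[110:260,160:385],(400,267))
cv2.imwrite('pics/s8z.png',cv2.vconcat([cv2.hconcat([f('side0'),f('s8')])]))
cv2.imwrite('pics/s8y.png',cv2.hconcat([g('scene0'),g('s8c')]))
a=lambda n:cv2.resize(cv2.imread('pics/'+n+'.png')[140:200,210:270],(400,400),interpolation=cv2.INTER_CUBIC)
cv2.imwrite('pics/s8x.png',cv2.hconcat([a('side0'),a('s8')]))
```

```text
10.5 [0.38536834 0.19787628 0.18926576] [-0.30746974 -0.48135423  0.41151567]
```

View pics/s8z.png

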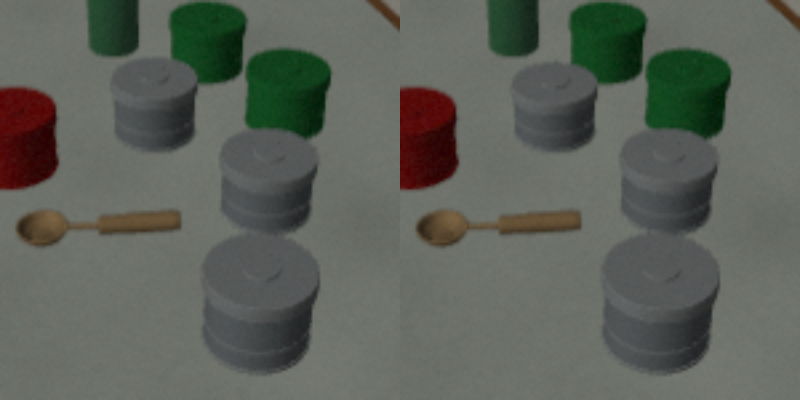

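View pics/s8y.png

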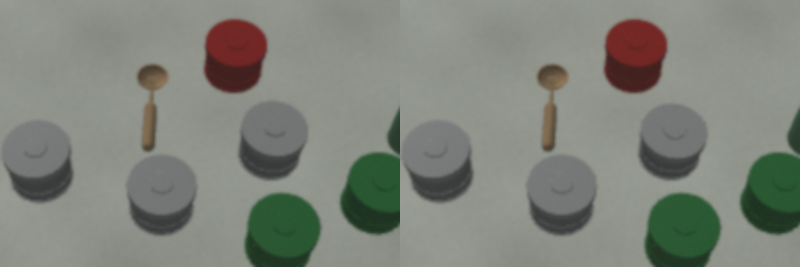

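View pics/s8x.png

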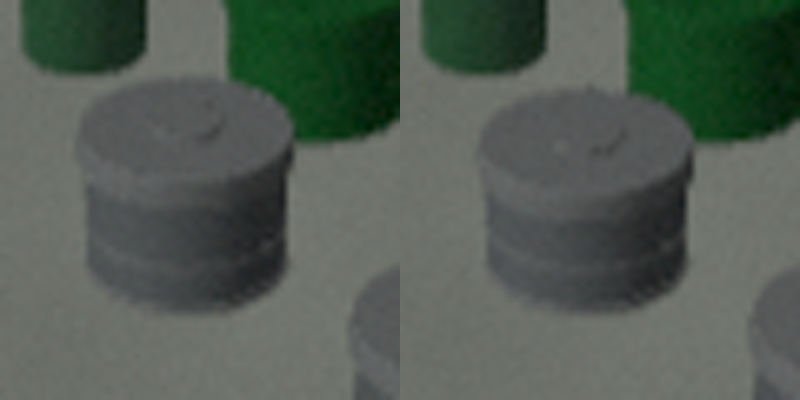

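Run:
```python
from h import *
print(ticket.close_job())
```

```text
the job is handed in; nothing more can be done
None
```

The loose lid was on the grey tin nearest the bottle, at about (0.545, 0.173). It is now pressed home and level, and I handed the job in at about 10.5 s.

- **Finding it:** I pressed that lid's rim first, about 35 mm off centre with the gripper shut. It gave about 5 mm springily under about 3.5 N, visibly tipped in the side picture, and sprang back level when released. Because the first lid I tried rocked, I did not touch the other two.
- **Seating it:** I pressed the raised middle. It resisted with about 4.4 N, went down about 6 mm, then stopped hard. I stopped pushing at about 20 N down, with about 10 N sideways along x.
- **Last checks:** In the before and after pictures the lid sits about 6 mm lower and looks level. The tins and spoon have not visibly moved, and the visible part of the bottle has not either. The cup was outside those close-up crops; the arm did not go near it. I did not press the rim again to confirm it is now rigid.
- **One disagreement:** All three cameras showed the fingertips about 18 mm above the reported tool position, though they should be 17 mm below it. I found contact by force in steps of 1 to 2 mm instead of trusting the height.

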